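# Put the flash drive away in a push-latch desk drawer

## Robot

A 6-joint arm with a two-finger parallel gripper is mounted at the origin on the work surface. World frame = base frame: x ahead of the robot, y to its left, z up, the work surface at z = 0. Lengths are in mm, angles in rad, forces in N, time in s.
With the tool pointing down it reaches from about 350 to 775 mm from the base axis. Payload 7.3 kg.
Tool frame: the origin (TCP) lies on the centre line of the jaws, within the pads' length; the fingertips stand 17 mm ahead of it and the grasp point (between the pads) lies 2 mm behind it; z points along the fingers, y is the line along which they close (so a half turn about z gives the same grasp; the last joint's range is limited). The gripper opens to 92 mm and grips with 3 to 60 N. Pads are 19 mm wide; open, the fingers measure 130 mm over their backs; the gripper's body (75 mm by 190 mm) begins 47 mm behind the grasp point.
Start: joints at [1.031, 0.342, 1.524, -0, 1.275, -0.146], TCP at [201.429, 484.84, 243.741] pointing down, gripper open.
Joint ranges: [-2.53, 2.53], [-0.77, 2.02], [0.04, 2.7], [-1, 4.14], [0.28, 2.66], [-3.11, 3.11]. Speed limits (rad/s): [2.57, 2.57, 3.14, 3.14, 3.14, 3.14].

## Interface

Orientations are given as [roll, pitch, yaw] about the fixed x, y, z axes, in that order (R = Rz(yaw) Ry(pitch) Rx(roll)).
In Python, from plant import bot gives the robot as it stands. The module is installed in compiled form; this text tells all that it offers.
- The arm moves only by the shell command python3 -m pendant 'ROWS'. ROWS is JSON, a list of rows, each a list of 3 entries, a list of its own where there are three numbers: the shift along the world's x, y, z as a fraction of full scale, then the turn, a rotation vector about the world's x, y, z as a fraction of full scale, then the opening, from -1 (shut) to 1 (fully open), so that 0 is half open. In form: [[[tx, ty, tz], [rx, ry, rz], claw], ...]. A call has exactly 10 rows; each row shifts and turns the commanded pose from where the row before left it; what a row does not reach is not made up. Full scale, the value 1, is 30 mm for a shift and 0.12 rad for a turn. A row lasts 1/12 s, in which the tool goes at most 41.7 mm and 7.16 degrees, less where a joint would pass 70% of its speed; a pose out of reach is approached as far as the arm can. A call with a number of a shift or a turn outside -1 to 1 is refused whole. A call with a gripper value outside its range is refused whole. The fingers move at their own pace and stop on an object; the grip force is fixed at half the most. Time passes only in rows, so rows that do not move let the fingers close, or fill a call up. It gives the time, the measured TCP pose, the force, the opening and the grip force at its end, in the units of the state.
- bot.get_obs(): the state, without advancing time (a new reading comes with each control period).
- bot.capture(name): name is "scene" or "side" or "wrist"; returns the picture (480x640x3 uint8, blue, green, red); there is no depth.
- bot.camera_params(name): a dict with "fovy" (degrees; the focal length in pixels is half the picture's height over the tangent of half this angle, whatever the lens; pixels are square), "cx", "cy" (the principal point, pixels), "distortion" ([k1, k2, p1, p2, k3] as OpenCV has them; the pictures are not rectified), "camera_from_world" (4x4, takes a point from world to camera coordinates). Camera axes: x right, y down, z forward; pixel columns grow to the right and rows downward; lengths in mm; the calibration is good to about 2 mm. A picture is of the moment at which its call begins: read the wrist's pose just before it. camera_params takes no time and is no camera call; for the wrist camera it gives the pose at the moment of the call.
- bot.close_job(): hands the job in; it is judged then, once.
The state is a dict: "time": time; "joint_positions": joint angles; "dq": joint speeds; "tau": joint torques, N m; "tool_pos": TCP position; "tcp_rot": TCP orientation; "contact_force": force on the tool from outside, world axes, zero at the start; "moment": the same for the moment, N m; "grip_width": finger opening in mm; "finger_force": force on a finger pad.
Only numpy, scipy, OpenCV 4.12 (cv2) and the standard library are available. Lean on these libraries where they do the work, as an engineer would, in place of code of your own. Each camera call takes 0.05 s, during which the arm holds its last target. There are 200 camera calls.

## Task

The small desk drawer has no handle, only a push latch: press its front in until you feel the firm stop and let go, and it springs out. Put the blue flash drive in the drawer, then push the drawer back in to the stop and let go, so that it stays latched shut with the drive inside. Push gently throughout, never harder than about 15 N, and leave the other things on the desk where they are.

Things in the scene. Friction and masses are not known exactly. Their poses are not given: they have to be found in the camera images.
- front (a point): centre of the outer face of the drawer's grey, handleless front panel; moves with the drawer. x points into the unit (the way to push), z up. The upright panel is 170 mm wide (y), 60 mm high, 10 mm thick, its centre 36 mm above the desk. With the drawer latched shut, a 29 mm gap is left between panel and wooden case
- bay (a point): middle of the part of the drawer's floor that is exposed when it is out (top of the floor, 16 mm above the desk), 67 mm behind the panel's outer face; moves with the drawer, axes as front. About 110 mm (x) by 136 mm (y) is then open from above. The white drawer box has 4 mm walls, rims 46 mm above the desk
- drawer (a joint): how far the drawer is out, in m: 0 to 0.002 = latched shut (as at the start), 0.095 = fully out, below 0 = pressed in past the latched place. A spring always pushes it out (5 N shut, 4 N out); released, it glides out in about 1 s. Pressed in to the stop and let go when latched, it is released; pushed in to the stop from outside and let go, it latches at 0 to 0.002
- case: fixed wooden case of the drawer unit, 180 mm deep (x), 170 wide, 72 high; origin under its middle, drawer front towards its -x. Its latch hides inside. The stop lies 10 to 26 mm past the latched place, different each time and not visible; a press ending over 1 mm short may change nothing. At the stop the push rises from 5-7 N by some 9 N per mm: 10 to 14 N is a full press
- stick_mid (a point): centre of the blue flash drive, which lies flat on the desk: blue body 42 mm (its x axis) by 20 mm (y) by 12 mm high, with a 15 mm long steel plug at its +x end, 25 g; the point lies half-way up the middle of the blue body
- jar: white cream jar, 60 mm across and 50 mm high, loose, to be left alone; origin at the centre of its underside
- mouse: black computer mouse, 100 by 58 mm, 32 mm high, loose, to be left alone; origin at the centre of its underside, long along its x
- lotion: green glass bottle, 52 mm across and 150 mm high, loose, to be left alone; origin at the centre of its underside
There are look-alikes about, which are no part of the job. There is more than one size of the part that bears stick_mid; the job needs the largest.

How it is judged (in metres and radians):
On the way, in this order (a step that is already met when the one before it is completed fails the run):
1. the drawer is released and has sprung out (value of joint drawer above 0.08 m), for 0.2 s.
2. the flash drive lies in the open drawer, let go (value of joint drawer above 0.06 m and x of stick_mid in the frame of bay between -0.057 and 0.11 m and y of stick_mid in the frame of bay between -0.068 and 0.068 m and z of stick_mid in the frame of bay below 0.025 m and contact force between the fingers and stick below 0.05 N), for 0.2 s.
At the end, for the whole second after the job is handed in: the drawer is latched shut and still (within 5 mm of its latched place) with nobody holding it, and the flash drive lies inside the drawer box (value of joint drawer between -0.005 and 0.005 m and velocity of joint drawer below 0.01 m/s and x of stick_mid in the frame of bay between -0.057 and 0.11 m and y of stick_mid in the frame of bay between -0.068 and 0.068 m and z of stick_mid in the frame of bay between 0 and 0.025 m); the robot touches nothing.
It fails at once if the drawer is pushed harder than 20 N (contact force between any of the fingers, the arm and drawer above 20 N).
It fails at once if the jar, the mouse or the bottle is moved by more than 20 mm (distance of any of jar, mouse, lotion from where it was at the start of the episode above 0.02 m).
It also fails if it takes over 72 s, if anything falls off the work surface, if the arm or the gripper's body presses on something with over 40 N, if the wrist force passes 120 N, or if a joint passes its speed limit or range.

## Working session

There is one attempt and no reset: what is moved stays moved. The work goes in short steps, Python scripts to look and compute and a shell command to move; the robot and the scene stay as the last step left them, time stands still between calls to the robot, and variables do not carry over. Pictures are saved under pics/ and viewed, at most 10 in all, crops included, and the job is handed in when it is done.

```bash
mkdir -p pics; cat > h.py <<'E'
import numpy as np, cv2
from plant import bot
def K(p):
    f=240/np.tan(np.radians(p["fovy"])/2)
    return np.array([[f,0,p["cx"]],[0,f,p["cy"]],[0,0,1.]]),np.array(p["distortion"],float)
def ray(p,uv):
    k,d=K(p); q=cv2.undistortPoints(np.array(uv,float).reshape(-1,1,2),k,d).reshape(-1,2)
    T=np.array(p["camera_from_world"]); R=T[:3,:3]; c=-R.T@T[:3,3]
    return c,np.c_[q,np.ones(len(q))]@R
def onz(p,uv,z):
    c,d=ray(p,uv); return c+d*((z-c[2])/d[:,2])[:,None]
def tri(p1,u1,p2,u2):
    A=np.zeros((3,3));b=np.zeros(3)
    for p,u in((p1,u1),(p2,u2)):
        c,d=ray(p,[u]);d=d[0]/np.linalg.norm(d[0]);M=np.eye(3)-np.outer(d,d);A+=M;b+=M@c
    return np.linalg.solve(A,b)
def proj(p,X):
    k,d=K(p);T=np.array(p["camera_from_world"])
    return cv2.projectPoints(np.array(X,float).reshape(-1,1,3),cv2.Rodrigues(T[:3,:3])[0],T[:3,3],k,d)[0].reshape(-1,2)
E
python3 - <<'E'
from h import *
o=bot.get_obs();print({k:np.round(v,3).tolist() for k,v in o.items()})
for n in("scene","side","wrist"):
    p=bot.camera_params(n);im=bot.capture(n);cv2.imwrite(f"pics/{n}0.png",im)
    print(n,p["fovy"],p["distortion"],np.round(p["camera_from_world"],3).tolist())
E
```

```text
{'time': 0.0, 'joint_positions': [1.031, 0.343, 1.525, 0.0, 1.275, -0.146], 'dq': [0.0, 0.001, 0.001, -0.001, 0.0, 0.0], 'tau': [0.0, -43.125, -24.422, 0.072, 0.056, -0.0], 'tool_pos': [201.238, 484.5, 243.044], 'tcp_rot': [-3.14, -0.0, 2.748], 'contact_force': [0.138, 0.735, 0.736], 'moment': [-0.019, 0.024, -0.032], 'finger_force': 0.0, 'grip_width': 91.848}
scene 45.890156644852134 [-0.12388947  0.          0.          0.          0.        ] [[-0.273, 0.962, -0.009, 280.938], [0.8, 0.222, -0.558, -438.82], [-0.535, -0.159, -0.83, 1444.68], [0.0, 0.0, 0.0, 1.0]]
side 57.2267000200392 [-0.03867372  0.          0.          0.          0.        ] [[0.834, -0.551, 0.007, -584.055], [-0.274, -0.426, -0.862, 166.546], [0.478, 0.717, -0.507, 552.675], [0.0, 0.0, 0.0, 1.0]]
wrist 60.35518089695969 [-0.0191975  0.         0.         0.         0.       ] [[0.384, 0.923, -0.001, -525.219], [0.888, -0.369, 0.275, -34.725], [0.253, -0.107, -0.962, 390.63], [0.0, 0.0, 0.0, 1.0]]
```

View pics/scene0.png

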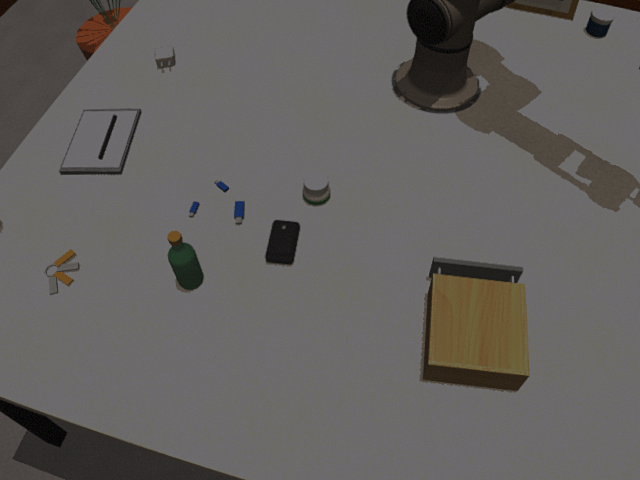

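View pics/side0.png

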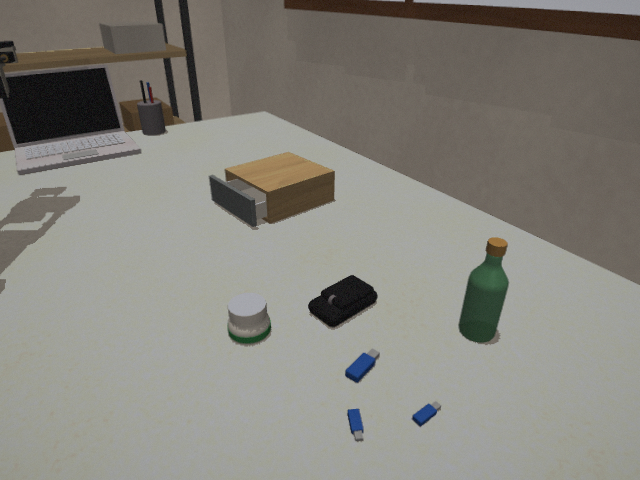

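Scene view: three blue drives at (239,211), (222,186) and (194,208); in the side view they are at (362,366), (356,424) and (427,413). The one at (239,211)/(362,366) looks largest. The grey panel runs from (430,262) to (522,270). The mouse is at (283,242), the jar at (316,188) and the bottle at (186,265).

```bash
cat > m.py <<'E'
from h import *
P={n:bot.camera_params(n) for n in("scene","side")};I={n:cv2.imread(f"pics/{n}0.png") for n in P}
for n in P:
    hsv=cv2.cvtColor(I[n],cv2.COLOR_BGR2HSV);m=cv2.inRange(hsv,(105,130,50),(130,255,255))
    c,_=cv2.findContours(m,0,2)
    for k in c:
        if cv2.contourArea(k)<25: continue
        q=onz(P[n],k.reshape(-1,2),8)[:,:2].astype(np.float32);r=cv2.minAreaRect(q)
        print(n,"px",np.round(cv2.minAreaRect(k)[0]),"mm",np.round(r[0]),np.round(r[1]),round(r[2]))
E
python3 m.py; python3 - <<'E'
import cv2,numpy as np
a=cv2.imread('pics/scene0.png');b=cv2.imread('pics/side0.png')
x=cv2.resize(a[165:240,170:270],(400,300),interpolation=2);y=cv2.resize(b[340:445,320:460],(400,300),interpolation=2)
z=cv2.resize(a[245:320,420:530],(400,300),interpolation=2);w=cv2.resize(b[145:235,200:320],(400,300),interpolation=2)
o=np.vstack([np.hstack([x,y]),np.hstack([z,w])]);cv2.imwrite('pics/crop1.png',cv2.convertScaleAbs(o,alpha=1.5))
E
```

```text
scene px [194. 207.] mm [ 555. -434.] [26. 12.] 4
scene px [239. 209.] mm [ 534. -338.] [41. 19.] 17
scene px [222. 185.] mm [ 483. -398.] [27. 13.] 64
side px [355. 420.] mm [ 479. -399.] [30. 13.] 64
side px [424. 414.] mm [ 550. -436.] [31. 15.] 4
side px [360. 367.] mm [ 533. -338.] [48. 22.] 18
```

View pics/crop1.png

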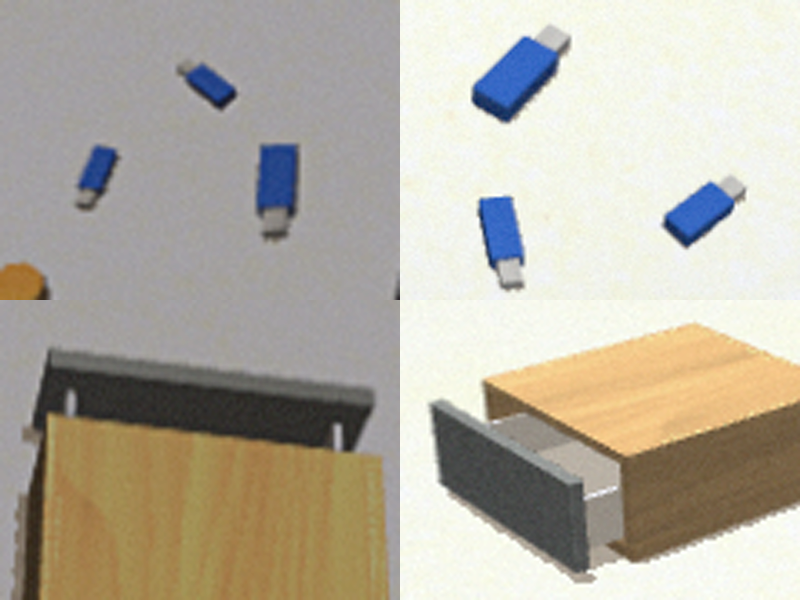

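The crop confirms it: the drive at scene (239,211)/side (362,366) is the largest, with a 41 x 19 mm blue body against 26 x 12 mm for the others, and its plug points towards +x. Now I'll measure the panel and the clutter.

```bash
python3 - <<'E'
from h import *
s,d=[bot.camera_params(n) for n in("scene","side")]
A=tri(s,(523.1,267.5),d,(209.6,175.9));B=tri(s,(433.8,257.5),d,(252.5,201.2))
print("panel top +y end",A.round(),"-y end",B.round(),"len",np.linalg.norm(A-B).round(1))
print("plane66 scene",onz(s,[(523.1,267.5),(433.8,257.5)],66).round().tolist(),"side",onz(d,[(209.6,175.9),(252.5,201.2)],66).round().tolist())
case=[(432,276),(525,285),(526.5,376),(428,366)]
print("case top z72",onz(s,case,72).round().tolist())
case2=[(226,169),(267,192),(334,173),(289,153)]
print("side case",onz(d,case2,72).round().tolist())
print("stick tri",tri(s,(239,209),d,(360,367)).round(1), "plug end",onz(s,[(238.5,222)],6).round())
print("jar",onz(s,[(316,195)],0).round(),"mouse",onz(s,[(283,243)],15).round(),"bottle",onz(s,[(190,283)],0).round(), onz(d,[(480,330)],0).round())
# top-surface measure of stick by brightness in both views
for n,p in(("scene",s),("side",d)):
    im=cv2.imread(f"pics/{n}0.png");h=cv2.cvtColor(im,cv2.COLOR_BGR2HSV);m=cv2.inRange(h,(105,130,50),(130,255,255))
    x,y=(239,209) if n=="scene" else (360,367);w=np.zeros_like(m);w[y-20:y+20,x-25:x+25]=255
    c,_=cv2.findContours(m&w,0,2);k=max(c,key=cv2.contourArea);print(n,cv2.boxPoints(cv2.minAreaRect(k)).round(1).tolist(),im[y-3:y+4,x-3:x+4].mean((0,1)))
E
```

```text
panel top +y end [563. 250.  64.] -y end [586.  82.  63.] len 169.7
plane66 scene [[564.0, 249.0, 66.0], [587.0, 82.0, 66.0]] side [[561.0, 245.0, 66.0], [583.0, 74.0, 66.0]]
case top z72 [[632.0, 86.0, 72.0], [606.0, 255.0, 72.0], [783.0, 274.0, 72.0], [807.0, 111.0, 72.0]]
side case [[602.0, 249.0, 72.0], [621.0, 86.0, 72.0], [792.0, 99.0, 72.0], [775.0, 269.0, 72.0]]
stick tri [ 533.8 -337.6    6.5] plug end [[ 567. -327.    6.]]
jar [[ 449. -192.   -0.]] mouse [[ 599. -217.   15.]] bottle [[ 730. -369.    0.]] [[ 727. -371.    0.]]
scene [[233.8000030517578, 215.89999389648438], [235.1999969482422, 200.39999389648438], [243.8000030517578, 201.1999969482422], [242.39999389648438, 216.6999969482422]] [90.53061224 45.42857143 24.04081633]
side [[343.5, 372.5], [366.0, 350.0], [377.0, 361.0], [354.5, 383.5]] [131.42857143  69.26530612  36.2244898 ]
```

The drawer frame comes out with x yaw about 0.136 rad and the front centre at (574,166,~36). The panel measures 169.7 mm long and its top is at z≈64, both matching the text. The stick is at (534,-338,6.5), yaw 0.30. Next I'll stage in front of the panel with the fingers shut.

```bash
python3 -m pendant '[[[0.58,-0.537,-0.33],[0,0,0.44],-1],[[0.58,-0.537,-0.33],[0,0,0.44],-1],[[0.58,-0.537,-0.33],[0,0,0.44],-1],[[0.58,-0.537,-0.33],[0,0,0.44],-1],[[0.58,-0.537,-0.33],[0,0,0.44],-1],[[0.58,-0.537,-0.33],[0,0,0.44],-1],[[0.58,-0.537,-0.33],[0,0,0.44],-1],[[0.58,-0.537,-0.33],[0,0,0.44],-1],[[0.58,-0.537,-0.33],[0,0,0.44],-1],[[0.58,-0.537,-0.33],[0,0,0.44],-1]]'
python3 -m pendant '[[[0.58,-0.537,-0.33],[0,0,0],-1],[[0.58,-0.537,-0.33],[0,0,0],-1],[[0.58,-0.537,-0.33],[0,0,0],-1],[[0.58,-0.537,-0.33],[0,0,0],-1],[[0.58,-0.537,-0.33],[0,0,0],-1],[[0.58,-0.537,-0.33],[0,0,0],-1],[[0.58,-0.537,-0.33],[0,0,0],-1],[[0.58,-0.537,-0.33],[0,0,0],-1],[[0.58,-0.537,-0.33],[0,0,0],-1],[[0.58,-0.537,-0.33],[0,0,0],-1]]'
```

```text
time: 0.98
tool_pos: [376.0, 322.8, 144.1]
tcp_rot: [-3.142, -0.0, -3.005]
contact_force: [0.5, 0.9, 0.1]
grip_width: 29.9
finger_force: 0.0
time: 1.82
tool_pos: [550.0, 161.7, 44.9]
tcp_rot: [3.142, -0.001, -3.007]
contact_force: [1.0, 0.3, -0.0]
grip_width: 0.8
finger_force: 0.0
```

```bash
python3 -m pendant '[[[0.05,0.007,0],[0,0,0],-1],[[0.05,0.007,0],[0,0,0],-1],[[0.05,0.007,0],[0,0,0],-1],[[0.05,0.007,0],[0,0,0],-1],[[0.05,0.007,0],[0,0,0],-1],[[0.05,0.007,0],[0,0,0],-1],[[0.05,0.007,0],[0,0,0],-1],[[0.05,0.007,0],[0,0,0],-1],[[0.05,0.007,0],[0,0,0],-1],[[0.05,0.007,0],[0,0,0],-1]]'
```

```text
time: 2.65
tool_pos: [563.1, 165.0, 45.7]
tcp_rot: [3.141, -0.003, -3.007]
contact_force: [-5.8, 1.1, 3.3]
grip_width: 0.2
finger_force: 2.9
```

```bash
python3 -m pendant '[[[0.015,0.002,0],[0,0,0],-1],[[0.015,0.002,0],[0,0,0],-1],[[0.015,0.002,0],[0,0,0],-1],[[0.015,0.002,0],[0,0,0],-1],[[0.015,0.002,0],[0,0,0],-1],[[0.015,0.002,0],[0,0,0],-1],[[0.015,0.002,0],[0,0,0],-1],[[0.015,0.002,0],[0,0,0],-1],[[0.015,0.002,0],[0,0,0],-1],[[0.015,0.002,0],[0,0,0],-1]]'
```

```text
time: 3.48
tool_pos: [567.6, 165.6, 45.7]
tcp_rot: [3.141, -0.003, -3.007]
contact_force: [-6.5, 1.1, 3.4]
grip_width: 0.6
finger_force: 2.8
```

```bash
python3 -m pendant '[[[0.013,0.002,0],[0,0,0],-1],[[0.013,0.002,0],[0,0,0],-1],[[0.013,0.002,0],[0,0,0],-1],[[0.013,0.002,0],[0,0,0],-1],[[0.013,0.002,0],[0,0,0],-1],[[0.013,0.002,0],[0,0,0],-1],[[0.013,0.002,0],[0,0,0],-1],[[0.013,0.002,0],[0,0,0],-1],[[0.013,0.002,0],[0,0,0],-1],[[0.013,0.002,0],[0,0,0],-1]]'
```

```text
time: 4.32
tool_pos: [571.5, 166.1, 45.7]
tcp_rot: [3.141, -0.003, -3.007]
contact_force: [-5.4, -0.4, 4.7]
grip_width: 0.1
finger_force: 2.8
```

```bash
python3 -m pendant '[[[0.005,0.0007,0],[0,0,0],-1],[[0.005,0.0007,0],[0,0,0],-1],[[0.005,0.0007,0],[0,0,0],-1],[[0.005,0.0007,0],[0,0,0],-1],[[0.005,0.0007,0],[0,0,0],-1],[[0.005,0.0007,0],[0,0,0],-1],[[0.005,0.0007,0],[0,0,0],-1],[[0.005,0.0007,0],[0,0,0],-1],[[0.005,0.0007,0],[0,0,0],-1],[[0.005,0.0007,0],[0,0,0],-1]]'
```

```text
time: 5.15
tool_pos: [573.0, 166.3, 45.7]
tcp_rot: [3.141, -0.003, -3.007]
contact_force: [-4.5, -0.3, 3.5]
grip_width: 0.4
finger_force: 2.8
```

```bash
python3 - <<'E'
from h import *
o=bot.get_obs();print(o["contact_force"],o["tool_pos"])
E
```

```text
[-4.51353831 -0.25399566  3.45150321] [572.97385729 166.30187594  45.69705339]
```

```bash
python3 -m pendant '[[[0.005,0.0007,0],[0,0,0],-1],[[0.005,0.0007,0],[0,0,0],-1],[[0.005,0.0007,0],[0,0,0],-1],[[0.005,0.0007,0],[0,0,0],-1],[[0.005,0.0007,0],[0,0,0],-1],[[0.005,0.0007,0],[0,0,0],-1],[[0.005,0.0007,0],[0,0,0],-1],[[0.005,0.0007,0],[0,0,0],-1],[[0.005,0.0007,0],[0,0,0],-1],[[0.005,0.0007,0],[0,0,0],-1]]'
```

```text
time: 5.98
tool_pos: [574.4, 166.5, 45.7]
tcp_rot: [3.141, -0.003, -3.007]
contact_force: [-6.0, 0.5, 4.1]
grip_width: 0.7
finger_force: 2.8
```

```bash
python3 -m pendant '[[[0.005,0.0007,0],[0,0,0],-1],[[0.005,0.0007,0],[0,0,0],-1],[[0.005,0.0007,0],[0,0,0],-1],[[0.005,0.0007,0],[0,0,0],-1],[[0.005,0.0007,0],[0,0,0],-1],[[0.005,0.0007,0],[0,0,0],-1],[[0.005,0.0007,0],[0,0,0],-1],[[0.005,0.0007,0],[0,0,0],-1],[[0.005,0.0007,0],[0,0,0],-1],[[0.005,0.0007,0],[0,0,0],-1]]'
```

```text
time: 6.82
tool_pos: [575.7, 166.7, 45.7]
tcp_rot: [3.141, -0.004, -3.007]
contact_force: [-6.6, -0.2, 4.9]
grip_width: 0.3
finger_force: 3.2
```

```bash
python3 -m pendant '[[[0.004,0.0005,0],[0,0,0],-1],[[0.004,0.0005,0],[0,0,0],-1],[[0.004,0.0005,0],[0,0,0],-1],[[0.004,0.0005,0],[0,0,0],-1],[[0.004,0.0005,0],[0,0,0],-1],[[0.004,0.0005,0],[0,0,0],-1],[[0.004,0.0005,0],[0,0,0],-1],[[0.004,0.0005,0],[0,0,0],-1],[[0.004,0.0005,0],[0,0,0],-1],[[0.004,0.0005,0],[0,0,0],-1]]'
```

```text
time: 7.65
tool_pos: [577.0, 166.9, 45.7]
tcp_rot: [3.141, -0.003, -3.007]
contact_force: [-6.0, -0.6, 4.2]
grip_width: 0.3
finger_force: 3.2
```

```bash
python3 -m pendant '[[[0.005,0.0007,0],[0,0,0],-1],[[0.005,0.0007,0],[0,0,0],-1],[[0.005,0.0007,0],[0,0,0],-1],[[0.005,0.0007,0],[0,0,0],-1],[[0.005,0.0007,0],[0,0,0],-1],[[0.005,0.0007,0],[0,0,0],-1],[[0.005,0.0007,0],[0,0,0],-1],[[0.005,0.0007,0],[0,0,0],-1],[[0.005,0.0007,0],[0,0,0],-1],[[0.005,0.0007,0],[0,0,0],-1]]'
```

```text
time: 8.48
tool_pos: [578.4, 167.1, 45.7]
tcp_rot: [3.141, -0.003, -3.007]
contact_force: [-6.3, -0.1, 4.3]
grip_width: 0.4
finger_force: 3.2
```

```bash
python3 -m pendant '[[[0.005,0.0007,0],[0,0,0],-1],[[0.005,0.0007,0],[0,0,0],-1],[[0.005,0.0007,0],[0,0,0],-1],[[0.005,0.0007,0],[0,0,0],-1],[[0.005,0.0007,0],[0,0,0],-1],[[0.005,0.0007,0],[0,0,0],-1],[[0.005,0.0007,0],[0,0,0],-1],[[0.005,0.0007,0],[0,0,0],-1],[[0.005,0.0007,0],[0,0,0],-1],[[0.005,0.0007,0],[0,0,0],-1]]'
```

```text
time: 9.32
tool_pos: [579.4, 167.2, 45.7]
tcp_rot: [3.141, -0.005, -3.007]
contact_force: [-9.2, 0.4, 6.8]
grip_width: 0.3
finger_force: 4.4
```

```bash
python3 -m pendant '[[[0.006,0.0008,0],[0,0,0],-1],[[0.006,0.0008,0],[0,0,0],-1],[[0.006,0.0008,0],[0,0,0],-1],[[0.006,0.0008,0],[0,0,0],-1],[[0.006,0.0008,0],[0,0,0],-1],[[0,0,0],[0,0,0],-1],[[0,0,0],[0,0,0],-1],[[0,0,0],[0,0,0],-1],[[0,0,0],[0,0,0],-1],[[0,0,0],[0,0,0],-1]]'
```

```text
time: 10.15
tool_pos: [579.7, 167.2, 45.7]
tcp_rot: [3.141, -0.006, -3.007]
contact_force: [-11.3, -2.1, 7.0]
grip_width: 0.2
finger_force: 5.4
```

```bash
python3 -m pendant '[[[0.015,0.002,0],[0,0,0],-1],[[0,0,0],[0,0,0],-1],[[-0.3,-0.041,0],[0,0,0],-1],[[-0.6,-0.082,0],[0,0,0],-1],[[-0.7,-0.095,0],[0,0,0],-1],[[-0.7,-0.095,0],[0,0,0],-1],[[-0.7,-0.095,0],[0,0,0],-1],[[-0.7,-0.095,0],[0,0,0],-1],[[-0.7,-0.095,0],[0,0,0],-1],[[-0.2,-0.03,0.3],[0,0,0],-1]]'
python3 -m pendant '[[[0,0,1],[0,0,0],0],[[0,0,1],[0,0,0],0],[[0,0,0.7],[0,0,0],0],[[0,-0.5,0],[0,0,0.13],0],[[0,-0.9,0],[0,0,0.13],0],[[0,-1,0],[0,0,0.13],0],[[0,-1,0],[0,0,0.13],0],[[0,-1,0],[0,0,0.13],0],[[0,-1,0],[0,0,0.13],0],[[0,-1,0],[0,0,0.13],0]]'
python3 - <<'E'
from h import *
for n in("scene","side"): cv2.imwrite(f"pics/{n}1.png",bot.capture(n))
a=cv2.imread('pics/scene1.png')[150:400,340:600];b=cv2.imread('pics/side1.png')[120:320,100:340]
cv2.imwrite('pics/c2.png',cv2.convertScaleAbs(np.hstack([cv2.resize(a,(400,400)),cv2.resize(b,(400,400))]),alpha=1.4))
E
```

```text
time: 10.98
tool_pos: [440.9, 148.1, 53.7]
tcp_rot: [-3.142, -0.006, -3.007]
contact_force: [-0.1, -0.7, -0.2]
grip_width: 0.7
finger_force: 0.0
time: 11.82
tool_pos: [445.9, -45.3, 136.9]
tcp_rot: [-3.14, 0.002, -2.897]
contact_force: [0.5, 0.1, -0.4]
grip_width: 45.8
finger_force: 0.0
```

View pics/c2.png

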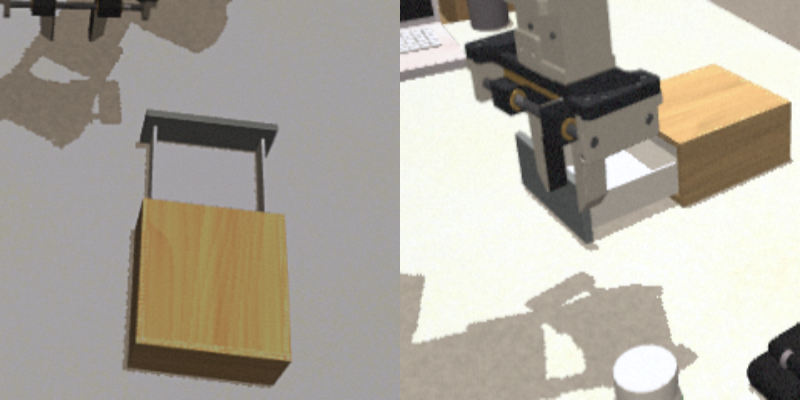

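The drawer is out: the panel edge is at (145-278,115-130) in the left crop, with the bay open behind it. On to the drive.

```bash
python3 -m pendant '[[[0.29,-0.976,0],[0,0,0.05],0],[[0.29,-0.976,0],[0,0,0.05],0],[[0.29,-0.976,0],[0,0,0.05],0],[[0.29,-0.976,0],[0,0,0.05],0],[[0.29,-0.976,0],[0,0,0.05],0],[[0.29,-0.976,0],[0,0,0.05],0],[[0.29,-0.976,0],[0,0,0.05],0],[[0.29,-0.976,0],[0,0,0.05],0],[[0.29,-0.976,0],[0,0,0.05],0],[[0.29,-0.976,0],[0,0,0.05],0]]'
python3 - <<'E'
from h import *
p=bot.camera_params("wrist");im=bot.capture("wrist");cv2.imwrite("pics/w1.png",im)
m=cv2.inRange(cv2.cvtColor(im,cv2.COLOR_BGR2HSV),(105,130,40),(130,255,255))
for k in cv2.findContours(m,0,2)[0]:
    if cv2.contourArea(k)<100: continue
    r=cv2.minAreaRect(onz(p,k.reshape(-1,2),10)[:,:2].astype(np.float32));print("px",np.round(cv2.minAreaRect(k)[0]),"mm",np.round(r[0],1),np.round(r[1]),round(r[2],1))
s=bot.camera_params("side")
P=bot.camera_params("scene");im=cv2.imread("pics/scene1.png")
# drawer-out panel top corners from crop (scale 260/400, 250/400)
print(onz(P,[(340+278*.65,150+124*.625),(340+148*.65,150+110*.625)],66).round())
E
```

```text
time: 12.75
tool_pos: [533.1, -337.5, 136.6]
tcp_rot: [-3.141, 0.001, -2.838]
contact_force: [0.0, -0.7, -0.3]
grip_width: 45.9
finger_force: 0.0
px [322. 230.] mm [ 533.2 -337.1] [42. 18.] 17.9
px [177. 213.] mm [ 550.3 -432.8] [28. 13.] 4.2
px [256. 125.] mm [ 479.5 -396.7] [27. 13.] 63.6
[[471. 237.  66.]
 [495.  71.  66.]]
```

```bash
python3 -m pendant '[[[0,0,-0.4],[0,0,0],0],[[0,0,-0.5],[0,0,0],0],[[0,0,-0.5],[0,0,0],0],[[0,0,-0.5],[0,0,0],0],[[0,0,-0.5],[0,0,0],0],[[0,0,-0.5],[0,0,0],0],[[0,0,-0.5],[0,0,0],0],[[0,0,-0.3],[0,0,0],0],[[0,0,-0.2],[0,0,0],0],[[0,0,0],[0,0,0],0]]'
python3 -m pendant '[[[0,0,0],[0,0,0],-1],[[0,0,0],[0,0,0],-1],[[0,0,0],[0,0,0],-1],[[0,0,0],[0,0,0],-1],[[0,0,0],[0,0,0],-1],[[0,0,0],[0,0,0],-1],[[0,0,0],[0,0,0],-1],[[0,0,0],[0,0,0],-1],[[0,0,0.2],[0,0,0],-1],[[0,0,0.5],[0,0,0],-1]]'
```

```text
time: 13.63
tool_pos: [532.2, -335.9, 18.2]
tcp_rot: [3.141, -0.0, -2.838]
contact_force: [-0.1, 0.6, 0.2]
grip_width: 46.3
finger_force: 0.0
time: 14.47
tool_pos: [530.6, -335.3, 37.9]
tcp_rot: [3.138, -0.003, -2.838]
contact_force: [-0.2, 0.6, 0.1]
grip_width: 19.6
finger_force: 30.0
```

```bash
python3 -m pendant '[[[0,0,0.6],[0,0,0],-1],[[0,0,1],[0,0,0],-1],[[0,0,1],[0,0,0],-1],[[0,0.3,0.5],[0,0,0],-1],[[0,0.7,0],[0,0,0],-1],[[0,1,0],[0,0,-0.1],-1],[[0,1,0],[0,0,-0.1],-1],[[0,1,0],[0,0,-0.1],-1],[[0,1,0],[0,0,-0.1],-1],[[0,1,0],[0,0,-0.1],-1]]'
python3 -m pendant '[[[0.06,1,0],[0,0,-0.1],-1],[[0.06,1,0],[0,0,-0.1],-1],[[0.06,1,0],[0,0,-0.1],-1],[[0.06,1,0],[0,0,-0.1],-1],[[0.06,1,0],[0,0,-0.1],-1],[[0.06,1,0],[0,0,-0.1],-1],[[0.06,1,0],[0,0,-0.1],-1],[[0.06,1,0],[0,0,-0.1],-1],[[0.06,1,0],[0,0,-0.1],-1],[[0.06,0.9,0],[0,0,0],-1]]'
python3 - <<'E'
from h import *
for n in("side","wrist"): cv2.imwrite(f"pics/{n}2.png",bot.capture(n))
cv2.imwrite('pics/c3.png',cv2.convertScaleAbs(np.hstack([cv2.resize(cv2.imread(f'pics/{n}2.png'),(400,300)) for n in("side","wrist")]),alpha=1.4))
p=bot.camera_params("wrist");o=bot.get_obs();print(o["tool_pos"],o["tcp_rot"],proj(p,[[548.4,162.6,16]]).round())
E
```

```text
time: 15.3
tool_pos: [531.1, -154.2, 132.3]
tcp_rot: [3.141, -0.001, -2.899]
contact_force: [0.3, -0.2, -0.4]
grip_width: 19.5
finger_force: 30.0
time: 16.13
tool_pos: [548.9, 142.9, 132.3]
tcp_rot: [3.141, -0.001, -3.006]
contact_force: [0.1, 0.1, -0.2]
grip_width: 19.5
finger_force: 30.0
[548.90710558 144.72791458 132.24702317] [ 3.14034225e+00 -5.18947431e-04 -3.00196684e+00] [[348. 238.]]
```

View pics/c3.png

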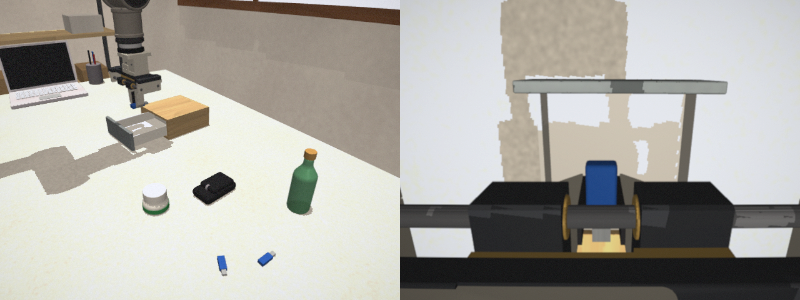

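```bash
python3 - <<'E'
from h import *
p=bot.camera_params("wrist");e=onz(p,[(181,128),(523,128)],66);m=e.mean(0);d=e[0]-e[1];print(e.round(1),np.linalg.norm(d))
x=np.array([0.9906,0.1356]);print("front",m[:2],"bay",m[:2]+67*x,bot.get_obs()["tool_pos"])
E
python3 -m pendant '[[[0,0.29,0],[0,0,0],-1],[[0,0.3,0],[0,0,0],-1],[[0,0,-0.4],[0,0,0],-1],[[0,0,-0.5],[0,0,0],-1],[[0,0,-0.5],[0,0,0],-1],[[0,0,-0.5],[0,0,0],-1],[[0,0,-0.4],[0,0,0],-1],[[0,0,-0.3],[0,0,0],-1],[[0,0,-0.3],[0,0,0],-1],[[0,0,0],[0,0,0],-1]]'
```

```text
[[490.4  67.9  66. ]
 [467.  233.5  66. ]] 167.28100548028857
front [478.72670271 150.71948708] bay [545.09690271 159.80468708] [548.90710558 144.72791458 132.24702317]
time: 17.07
tool_pos: [549.0, 158.0, 44.1]
tcp_rot: [3.142, -0.003, -3.007]
contact_force: [-0.4, -0.6, -0.4]
grip_width: 19.6
finger_force: 30.0
```

```bash
python3 -m pendant '[[[0,0,-0.1],[0,0,0],-1],[[0,0,-0.1],[0,0,0],-1],[[0,0,-0.05],[0,0,0],-1],[[0,0,0],[0,0,0],-1],[[0,0,0],[0,0,0],-0.2],[[0,0,0],[0,0,0],-0.2],[[0,0,0],[0,0,0],-0.2],[[0,0,0],[0,0,0],-0.2],[[0,0,0],[0,0,0],-0.2],[[0,0,0],[0,0,0],-0.2]]'
python3 -m pendant '[[[0,0,0.3],[0,0,0],-0.2],[[0,0,0.6],[0,0,0],-0.2],[[0,0,0.8],[0,0,0],-0.2],[[0,0,0.8],[0,0,0],-0.2],[[-0.5,-0.07,0.3],[0,0,0],-1],[[-0.9,-0.12,0],[0,0,0],-1],[[-0.9,-0.12,0],[0,0,0],-1],[[-0.9,-0.12,0],[0,0,0],-1],[[-0.5,-0.07,0],[0,0,0],-1],[[0,0,0],[0,0,0],-1]]'
python3 - <<'E'
from h import *
for n in("scene","wrist"): cv2.imwrite(f"pics/{n}3.png",bot.capture(n))
cv2.imwrite('pics/c4.png',cv2.convertScaleAbs(np.hstack([cv2.resize(cv2.imread('pics/scene3.png')[150:400,340:600],(400,385)),cv2.resize(cv2.imread('pics/wrist3.png'),(400,385))]),alpha=1.4))
E
```

```text
time: 17.9
tool_pos: [549.9, 158.4, 38.3]
tcp_rot: [3.142, 0.0, -3.006]
contact_force: [0.0, -0.2, -0.2]
grip_width: 36.5
finger_force: 0.0
time: 18.73
tool_pos: [435.7, 143.1, 122.8]
tcp_rot: [3.141, -0.002, -3.006]
contact_force: [0.7, 0.0, 0.9]
grip_width: 2.2
finger_force: 0.0
```

View pics/c4.png

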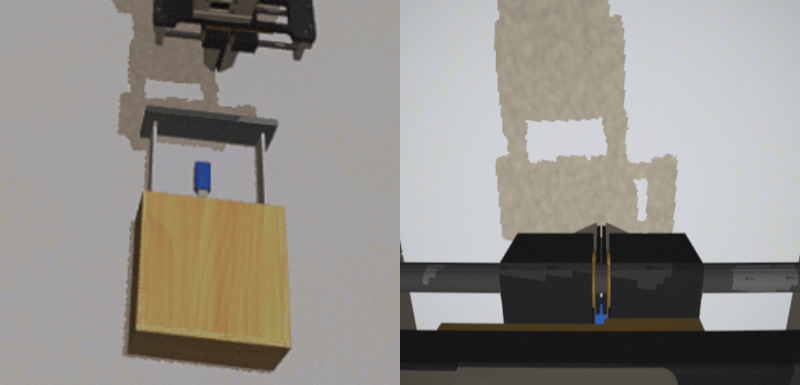

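The drive lies in the bay at (203,178) in the left crop, and the gripper is clear of it. Now I'll lower in front of the panel and push the drawer in.

```bash
python3 -m pendant '[[[0,0.14,-0.3],[0,0,0],-1],[[0,0,-0.5],[0,0,0],-1],[[0,0,-0.6],[0,0,0],-1],[[0,0,-0.6],[0,0,0],-1],[[0,0,-0.4],[0,0,0],-1],[[0,0,-0.2],[0,0,0],-1],[[0.15,0.02,0],[0,0,0],-1],[[0.2,0.027,0],[0,0,0],-1],[[0.2,0.027,0],[0,0,0],-1],[[0.1,0.014,0],[0,0,0],-1]]'
python3 -m pendant '[[[0.1,0.014,0],[0,0,0],-1],[[0.1,0.014,0],[0,0,0],-1],[[0.1,0.014,0],[0,0,0],-1],[[0.1,0.014,0],[0,0,0],-1],[[0.1,0.014,0],[0,0,0],-1],[[0.1,0.014,0],[0,0,0],-1],[[0.1,0.014,0],[0,0,0],-1],[[0.1,0.014,0],[0,0,0],-1],[[0.1,0.014,0],[0,0,0],-1],[[0.1,0.014,0],[0,0,0],-1]]'
```

```text
time: 19.67
tool_pos: [460.5, 150.5, 45.0]
tcp_rot: [3.141, 0.003, -3.006]
contact_force: [0.5, -0.4, -0.4]
grip_width: 0.4
finger_force: 0.0
time: 20.5
tool_pos: [487.4, 154.2, 44.2]
tcp_rot: [-3.141, -0.003, -3.006]
contact_force: [-4.9, -2.1, 3.4]
grip_width: 0.0
finger_force: 2.6
```

```bash
python3 -m pendant '[[[0.14,0.019,0],[0,0,0],-1],[[0.14,0.019,0],[0,0,0],-1],[[0.14,0.019,0],[0,0,0],-1],[[0.14,0.019,0],[0,0,0],-1],[[0.14,0.019,0],[0,0,0],-1],[[0.14,0.019,0],[0,0,0],-1],[[0.14,0.019,0],[0,0,0],-1],[[0.14,0.019,0],[0,0,0],-1],[[0.14,0.019,0],[0,0,0],-1],[[0.14,0.019,0],[0,0,0],-1]]'
```

```text
time: 21.33
tool_pos: [529.3, 159.9, 44.1]
tcp_rot: [-3.141, -0.003, -3.006]
contact_force: [-5.1, -2.0, 3.4]
grip_width: 0.6
finger_force: 3.0
```

```bash
python3 -m pendant '[[[0.14,0.019,0],[0,0,0],-1],[[0.14,0.019,0],[0,0,0],-1],[[0.14,0.019,0],[0,0,0],-1],[[0.14,0.019,0],[0,0,0],-1],[[0.14,0.019,0],[0,0,0],-1],[[0.14,0.019,0],[0,0,0],-1],[[0.14,0.019,0],[0,0,0],-1],[[0.14,0.019,0],[0,0,0],-1],[[0.14,0.019,0],[0,0,0],-1],[[0.1,0.014,0],[0,0,0],-1]]'
```

```text
time: 22.17
tool_pos: [570.2, 165.3, 44.1]
tcp_rot: [-3.141, -0.003, -3.006]
contact_force: [-6.5, -2.0, 3.5]
grip_width: 0.4
finger_force: 3.1
```

```bash
python3 -m pendant '[[[0.023,0.003,0],[0,0,0],-1],[[0.023,0.003,0],[0,0,0],-1],[[0.023,0.003,0],[0,0,0],-1],[[0.023,0.003,0],[0,0,0],-1],[[0.023,0.003,0],[0,0,0],-1],[[0.023,0.003,0],[0,0,0],-1],[[0.023,0.003,0],[0,0,0],-1],[[0.023,0.003,0],[0,0,0],-1],[[0.023,0.003,0],[0,0,0],-1],[[0.023,0.003,0],[0,0,0],-1]]'
```

```text
time: 23.0
tool_pos: [576.6, 166.2, 44.1]
tcp_rot: [-3.141, -0.004, -3.006]
contact_force: [-6.4, -1.6, 5.5]
grip_width: 0.4
finger_force: 3.5
```

```bash
python3 -m pendant '[[[0.009,0.0012,0],[0,0,0],-1],[[0.009,0.0012,0],[0,0,0],-1],[[0.009,0.0012,0],[0,0,0],-1],[[0.009,0.0012,0],[0,0,0],-1],[[0.009,0.0012,0],[0,0,0],-1],[[0.009,0.0012,0],[0,0,0],-1],[[0.009,0.0012,0],[0,0,0],-1],[[0.009,0.0012,0],[0,0,0],-1],[[0,0,0],[0,0,0],-1],[[0,0,0],[0,0,0],-1]]'
```

```text
time: 23.83
tool_pos: [578.9, 166.5, 44.1]
tcp_rot: [-3.141, -0.003, -3.006]
contact_force: [-5.8, -1.4, 3.8]
grip_width: 0.7
finger_force: 3.1
```

```bash
python3 -m pendant '[[[0.007,0.001,0],[0,0,0],-1],[[0.007,0.001,0],[0,0,0],-1],[[0.007,0.001,0],[0,0,0],-1],[[0.007,0.001,0],[0,0,0],-1],[[0.007,0.001,0],[0,0,0],-1],[[0.007,0.001,0],[0,0,0],-1],[[0,0,0],[0,0,0],-1],[[0,0,0],[0,0,0],-1],[[0,0,0],[0,0,0],-1],[[0,0,0],[0,0,0],-1]]'
```

```text
time: 24.67
tool_pos: [579.5, 166.6, 44.1]
tcp_rot: [-3.141, -0.005, -3.006]
contact_force: [-7.9, -2.1, 6.0]
grip_width: 0.3
finger_force: 4.3
```

```bash
python3 -m pendant '[[[0.007,0.001,0],[0,0,0],-1],[[0.007,0.001,0],[0,0,0],-1],[[0.007,0.001,0],[0,0,0],-1],[[0.007,0.001,0],[0,0,0],-1],[[0.007,0.001,0],[0,0,0],-1],[[0,0,0],[0,0,0],-1],[[0,0,0],[0,0,0],-1],[[0,0,0],[0,0,0],-1],[[0,0,0],[0,0,0],-1],[[0,0,0],[0,0,0],-1]]'
```

```text
time: 25.5
tool_pos: [579.8, 166.6, 44.1]
tcp_rot: [-3.141, -0.006, -3.006]
contact_force: [-11.2, -3.0, 8.0]
grip_width: 0.6
finger_force: 5.8
```

```bash
python3 -m pendant '[[[0.012,0.0016,0],[0,0,0],-1],[[0,0,0],[0,0,0],-1],[[-0.2,-0.027,0],[0,0,0],-1],[[-0.3,-0.041,0],[0,0,0],-1],[[-0.4,-0.055,0],[0,0,0],-1],[[-0.6,-0.082,0],[0,0,0],-1],[[-0.7,-0.095,0],[0,0,0],-1],[[-0.7,-0.095,0],[0,0,0],-1],[[-0.7,-0.095,0],[0,0,0],-1],[[-0.7,-0.095,0],[0,0,0],-1]]'
python3 -m pendant '[[[-0.3,0,0.3],[0,0,0],-1],[[0,0,1],[0,0,0],-1],[[0,0,1],[0,0,0],-1],[[0,0,1],[0,0,0],-1],[[0,0,0.5],[0,0,0],-1],[[0,0,0],[0,0,0],-1],[[0,0,0],[0,0,0],-1],[[0,0,0],[0,0,0],-1],[[0,0,0],[0,0,0],-1],[[0,0,0],[0,0,0],-1]]'
python3 - <<'E'
from h import *
for n in("scene","side"): cv2.imwrite(f"pics/{n}4.png",bot.capture(n))
cv2.imwrite('pics/c5.png',cv2.convertScaleAbs(np.hstack([cv2.resize(cv2.imread('pics/scene4.png')[150:400,340:600],(400,385)),cv2.resize(cv2.imread('pics/side4.png'),(400,385))]),alpha=1.4))
a,b=[cv2.imread(f'pics/scene{i}.png')[250:400,420:540].astype(int) for i in(0,4)];print(abs(a-b).mean())
E
```

```text
time: 26.33
tool_pos: [453.5, 149.6, 44.4]
tcp_rot: [3.141, 0.001, -3.006]
contact_force: [0.0, 0.0, -0.9]
grip_width: 0.4
finger_force: 0.0
time: 27.17
tool_pos: [444.3, 149.6, 157.0]
tcp_rot: [3.142, -0.002, -3.006]
contact_force: [0.1, 0.2, -0.2]
grip_width: 0.5
finger_force: 0.0
5.743462962962963
```

View pics/c5.png

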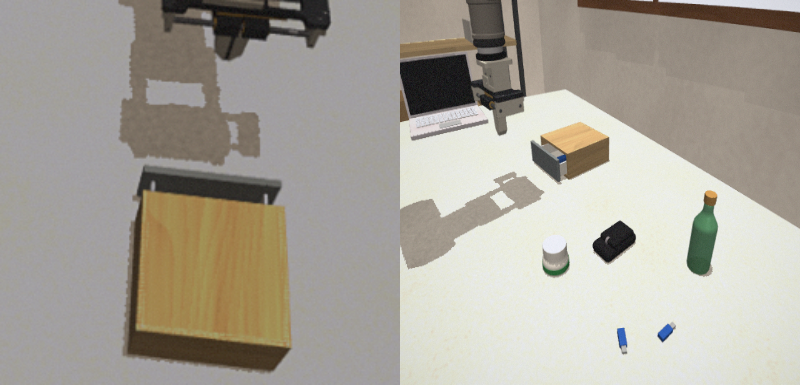

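The drawer is latched: the panel's top corner is at (434,258), the same as at the start. The drive is inside and the robot is clear.

```bash
python3 -c "
from plant import bot
print(bot.close_job())"
```

```text
the job is handed in; nothing more can be done
None
```

The blue flash drive is in the drawer, the drawer is latched shut, and the job is handed in at about 27 s; pushes read at most about 14 N, the jar, mouse and bottle were not touched, and no verdict was returned.

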